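Load the parts washer and start it with the palm plunger

ROBOT

A 6-joint arm with a two-finger parallel gripper is mounted at the origin on the work surface. World frame = base frame: x ahead of the robot, y to its left, z up, the work surface at z = 0. Lengths are in m, angles in rad, forces in N, time in s.
With the tool pointing down it reaches from about 0.275 to 0.825 m from the base axis. Payload 5.2 kg.
Tool frame: the origin (TCP) lies at the very end of the fingers, on their centre line; the grasp point (between the pads) lies 19 mm behind it; z points along the fingers, y is the line along which they close (so a half turn about z gives the same grasp; the last joint's range is limited). The gripper opens to 93 mm and grips with 3 to 60 N. Pads are 15 mm wide; open, the fingers measure 128 mm over their backs; the gripper's body (75 mm by 188 mm) begins 65 mm behind the grasp point.
Start: joints at [1.056, 0.259, 1.535, -0, 1.348, -0.203], TCP at [0.169, 0.523, 0.219] pointing down, gripper open.
Joint ranges: [-3.14, 3.14], [-0.91, 2.08], [0.19, 2.58], [-1.22, 4.36], [0.22, 2.71], [-3.12, 3.12]. Speed limits (rad/s): [2.57, 2.57, 3.14, 3.14, 3.14, 3.14].

INTERFACE

Orientations are given as a rotation vector (axis times angle).
In Python, from cell import * gives the robot as it stands.
- The arm moves only by the shell command python3 -m crank 'ROWS' [OPENING] [FORCE]. ROWS is JSON, one flat list of numbers, 4 for each row, row after row: the shift along the tool's x, y, z in m, then the turn about the tool's z in rad. A call has 1 to 20 rows; each row shifts and turns the commanded pose from where the row before left it, along the tool's axes as they then stand; what a row does not reach is not made up. A row lasts 1/8 s, in which the tool goes at most 62.5 mm and 10.7 degrees, less where a joint would pass 70% of its speed; a pose out of reach is approached as far as the arm can. A call with a gripper value outside its range is refused whole. OPENING is the finger opening in m, from 0 to 0.093, set as the call begins (- or left out, the last holds). The fingers move at their own pace and stop on an object; FORCE is the grip in N (left out, the last holds). Time passes only in rows, so rows that do not move let the fingers close. It gives the time, the measured TCP pose, the force, the opening and the grip force at its end, in the units of the state.
- read_state(): the state, without advancing time (a new reading comes with each control period).
- camera(name): name is "scene" or "top"; returns (picture, depth): 384x512x3 uint8, red, green, blue; 384x512 float32, m along the optical axis (not along the pixel's ray), 0 where there is no reading.
- camera_info(name): a dict with "mtx" (3x3 intrinsics, pixels), "xyz" and "attitude" of the camera in the world. Camera axes: x right, y up, looking along -z (the intrinsics and any distortion apply to the point x, -y, -z); pixel columns grow to the right and rows downward; lengths in m; the calibration is good to about 2 mm. A picture is of the moment at which its call begins. camera_info takes no time and is no camera call.
- hand_in(): hands the job in; it is judged then, once.
Trained networks look in the newest picture that a camera, given by its name, has taken for a name from the list of things; names that differ only in an ending like _2 or _b are one class to them, and where a whole thing is asked for, a point or a joint stands for the part that bears it (a point fixed in the world has none). Each returns a list of dicts, best first, with "confidence" (0 to 1); they miss things now and then, are a little off and sometimes report something else, mostly with a low value. They report only what shows in the picture. A call takes as long as a camera call. They do not tell look-alikes from the thing itself.
- search_frame(camera, query): "extent" ([left, top, right, bottom] in pixels, round what is visible of it).
- cut_out(camera, query): "region" (384x512 bool, what is visible of it) and "extent" ([left, top, right, bottom] in pixels, round what is visible of it).
The state is a dict: "t": time; "qpos": joint angles; "dq": joint speeds; "tau": joint torques, N m; "position": TCP position; "ee_rot": TCP orientation; "force": force on the tool from outside, world axes, zero at the start; "torque": the same for the moment, N m; "opening": opening from 0.0 (shut) to 1.0 (fully open); "gripper_force": force on a finger pad.
Only numpy, scipy, OpenCV 4.12 (cv2) and the standard library are available. Lean on these libraries where they do the work, as an engineer would, in place of code of your own. Each camera call takes 0.05 s, during which the arm holds its last target. There are 200 camera calls.

TASK

Slide the tray with the carburettor fully home into the slot of the parts washer. Then start the washer: press its palm plunger down until you feel it on its stop, hold it there firmly for a second without ramming it, and let it come up again. Leave the carburettor lying in the tray, and leave the spare carburettor, cup, jar, spray can and water bottle standing where they are.

Things in the scene. Friction and masses are not known exactly. Their poses are not given: they have to be found in the camera images.
- washer: Steel parts washer fixed to the bench, 240 deep, 260 wide, 90 high at the flat front face (x=-120), 153 high at the rear. Origin: centre of its underside, on the bench; x points into the machine, y to the left for one facing its front, z up. Above the face the control panel slopes up and back at 25 degrees from level.
- slot (a point): Centre of the lower edge of the mouth of the washer's tray slot (washer x=-120, y=0, 5 above the bench), axes as the washer. The slot is 172 wide (6 play on each side of the tray) and 73 high; its hard back stop is 65 inside the mouth.
- shelf (a point): Centre of the front edge of the 5 thick loading shelf in front of the slot (washer x=-310, on its top, level with the slot floor), axes as the washer. Two fixed 6 thick rails along it, tops 20 above the shelf, stand 224 apart and close in like a funnel over the last 40 before the mouth to the slot's width.
- tray: Loose open aluminium tray on the shelf, 110 long (x), 160 wide (y), 36 high, walls 4 thick, 0.3 kg. Origin: centre of its underside; x towards the machine, z up. Fully home its back wall stands against the slot's stop: origin at washer x=-110, front wall still 45 out in front of the face. It can be pushed by its front wall (local x=-55).
- carb: Loose carburettor lying in the tray, aluminium, about 66 x 50 x 51 high, 0.25 to 0.5 kg. Origin: centre of its underside.
- plunger: Palm plunger on the sloped panel: black round head, 50 diameter, 20 thick, on an 18 thick steel stem. Origin on its axis, at the panel when up (washer x=-49, y=55, z=123); moves with it. Its z points out along the stem, square to the panel: 25 degrees from vertical, leaning to the washer's front (-x). Pressing is along -z.
- plunger_top (a point): Centre of the flat top (42 across) of the plunger's head, 74 along the plunger's z from its origin; axes as the plunger.
- stroke (a joint): How far the plunger is pressed in (m), 0 = up. A soft spring returns it: about 3 N at the start, 7 N at the end. Its firm stop is set anywhere from 16 to 34 mm, differs every time and cannot be seen: feel it as a sharp rise above the spring's force. 11 to 25 N in all on the head is a full press; over 60 N is ramming it.
- valve: The plunger's fixed valve: steel collar, 60 diameter, 6 high (12 in the middle), on the panel round the stem; the hidden stop is inside it. Origin: where the axis meets the panel; z out along the stem.
- carb2: Bystander: spare carburettor, 66 x 50 x 51 high, on the bench left of the loading shelf. Origin: centre of its underside. Leave alone.
- cup: Bystander: steel cup, 64 diameter, 55 high, on the bench right of the loading shelf. Origin: centre of its underside. Leave alone.
- spray: Bystander: spray can, 64 diameter, 190 high, on the bench to the left. Origin: centre of its underside. Leave alone.
- water: Bystander: water bottle, 64 diameter, 200 high, on the bench to the right. Origin: centre of its underside. Leave alone.
- jar: Bystander: glass jar, 56 diameter, 60 high, on the bench right of the washer. Origin: centre of its underside. Leave alone.
Not all that is in view belongs to the job. What is meant by the tray is not blue, and is the larger of those in its own colour.

How it is judged:
On the way, in this order (a step that is already met when the one before it is completed fails the run):
1. the loaded tray is fully home in the slot (x of tray in the frame of washer above -0.114 m and z of tray in the frame of washer below 0.012 m and angle between the x axis of tray and the x axis of washer, either way round below 0.06 rad and horizontal distance between carb and tray below 0.05 m and z of carb in the frame of tray below 0.02 m), for 0.2 s.
2. the plunger is pressed on its stop and held there (contact force between valve and plunger above 1.5 N and x of tray in the frame of washer above -0.114 m and z of tray in the frame of washer below 0.012 m and angle between the x axis of tray and the x axis of washer, either way round below 0.06 rad), for 0.6 s.
At the end, for the whole second after the job is handed in: Tray home (within 4 mm of its stop, square to 0.06 rad, flat), carburettor lying in it (within 50 mm of its centre), both at rest, plunger up again (within 3 mm), after it was held on its stop (1.5 N or more on the stop) for 0.6 s with the tray home (all of step 1 and value of joint stroke below 0.003 m and linear speed of each of tray, carb below 0.01 m/s); the robot touches nothing.
It fails at once if the plunger is rammed against its stop (over 60 N on the stop) (contact force between valve and plunger above 60 N).
It fails at once if the spare carburettor or the steel cup is pushed away (25 mm) or knocked over (distance of any of carb2, cup from where it was at the start of the episode above 0.025 m or angle between any of carb2, cup's own z axis and vertical above 0.5 rad).
It fails at once if the spray can or the water bottle is pushed away (25 mm) or knocked over (distance of any of spray, water from where it was at the start of the episode above 0.025 m or angle between any of spray, water's own z axis and vertical above 0.5 rad).
It fails at once if the glass jar is pushed away (25 mm) or knocked over (distance of jar from where it was at the start of the episode above 0.025 m or angle between jar's own z axis and vertical above 0.5 rad).
It also fails if it takes over 54 s, if anything falls off the work surface, if the arm or the gripper's body presses on something with over 40 N, if the wrist force passes 120 N, or if a joint passes its speed limit or range.

## Working session

There is one attempt and no reset: what is moved stays moved. The work goes in short steps, Python scripts to look and compute and a shell command to move; the robot and the scene stay as the last step left them, time stands still between calls to the robot, and variables do not carry over. Pictures are saved under pics/ and viewed, at most 10 in all, crops included, and the job is handed in when it is done.

```bash
mkdir -p pics; ls; cat > h.py <<'E'
from cell import *
import numpy as np, cv2
from scipy.spatial.transform import Rotation as R
def cloud(n):
    p,d=camera(n); i=camera_info(n); K=np.array(i["mtx"])
    v,u=np.mgrid[:384,:512]
    c=np.stack([(u-K[0,2])/K[0,0]*d,-(v-K[1,2])/K[1,1]*d,-d],-1)
    a=np.array(i["attitude"],float)
    M=a if a.shape==(3,3) else R.from_rotvec(a).as_matrix()
    w=c@M.T+np.array(i["xyz"]); w[d==0]=np.nan
    return p,d,w
E
python3 - <<'E'
from h import *
for n in("top","scene"):
    print(camera_info(n))
    p,d,w=cloud(n); np.savez(f"{n}.npz",p=p,w=w)
    cv2.imwrite(f"pics/{n}.png",cv2.resize(p[:,:,::-1],(768,576)))
    for q in("washer","tray","carb","plunger","carb2","cup","jar","spray","water"):
        for r in cut_out(n,q)[:3]:
            m=r["region"]; print(n,q,round(r["confidence"],2),np.round(r["extent"]),np.round(np.nanmedian(w[m],0),3),np.round(np.nanpercentile(w[m],98,axis=0),3))
print(read_state())
E
```

```text
pics
{'mtx': array([[376.09589883,   0.        , 253.14061384],
       [  0.        , 376.09589883, 191.33377214],
       [  0.        ,   0.        ,   1.        ]]), 'xyz': array([ 0.30702119, -0.00849461,  1.24613703]), 'attitude': array([ 0.15649911, -0.15355957, -1.59417464])}
top washer 0.82 [193.  76. 278. 225.] [0.692 0.045 0.127] [0.866 0.169 0.185]
top tray 0.64 [280. 247. 332. 284.] [ 0.305 -0.17   0.005] [ 0.359 -0.086  0.039]
top tray 0.6 [209. 180. 258. 214.] [0.531 0.069 0.011] [0.581 0.134 0.045]
top tray 0.58 [175. 248. 212. 293.] [0.304 0.201 0.004] [0.362 0.244 0.028]
top carb 0.83 [168. 179. 193. 197.] [0.571 0.234 0.043] [0.599 0.267 0.055]
top carb 0.78 [233. 190. 248. 212.] [0.519 0.027 0.053] [0.549 0.051 0.063]
top plunger 0.55 [211. 134. 227. 151.] [0.672 0.1   0.191] [0.691 0.123 0.201]
top carb2 0.83 [168. 179. 193. 197.] [0.571 0.234 0.043] [0.599 0.267 0.055]
top carb2 0.78 [233. 190. 248. 212.] [0.519 0.027 0.053] [0.549 0.051 0.063]
top cup 0.74 [ 63. 160. 110. 192.] [0.598 0.495 0.154] [0.663 0.6   0.194]
top cup 0.57 [285. 191. 302. 208.] [ 0.516 -0.
[... 1797 characters left out ...]
 [ 0.8   -0.02   0.118] [0.877 0.168 0.157]
{'t': 1.0, 'qpos': array([ 1.05621344e+00,  2.58599959e-01,  1.53502269e+00,  2.79226715e-05,
        1.34800816e+00, -2.02797057e-01]), 'dq': array([-0.0011868 ,  0.00036603, -0.00013211,  0.00038591, -0.00105107,
       -0.00028376]), 'tau': array([-5.77886494e-04, -4.37209117e+01, -2.84318519e+01,  7.17971195e-02,
        3.10614263e-02,  3.51049016e-05]), 'position': array([0.16867977, 0.52348674, 0.21864364]), 'ee_rot': array([-4.87774271e-01, -3.10345554e+00,  4.11111404e-05]), 'force': array([ 0.05211673,  0.47574186, -0.58149537]), 'torque': array([ 0.06463898, -0.01312705,  0.00235597]), 'gripper_force': 0.0, 'opening': 0.9992686565399725}
```

View pics/top.png

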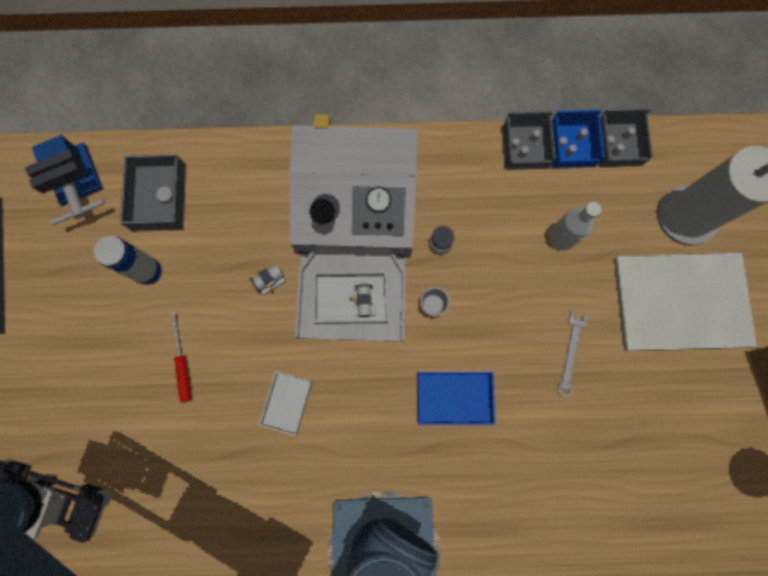

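```bash
python3 - <<'E'
from h import *
z=np.load("top.npz");w=z["w"]; p=z["p"]
def rect(m,name):
    q=w[m][:,:2].astype(np.float32); r=cv2.minAreaRect(q); print(name,m.sum(),np.round(r[0],4),np.round(r[1],4),round(r[2],2))
x,y,h=w[...,0],w[...,1],w[...,2]
# tray rim
v,u=np.mgrid[:384,:512]
rect((u>200)&(u<265)&(v>175)&(v<220)&(h>.03)&(h<.05)&(x<.62)&(y>-.06)&(y<.16),"tray z30-50")
rect((u>190)&(u<285)&(v>70)&(v<200)&(h>.075)&(h<.17)&(x>.58)&(y<.2)&(y>-.14),"washer")
# plane fit of panel / washer axes
s=(h>.09)&(h<.16)&(x>.58)&(y<.2)&(y>-.12)&(np.hypot(x-.68,y-.1)>.05)
P=w[s]; A=np.c_[P[:,:2],np.ones(len(P))]
for _ in range(8):
    c,*_r=np.linalg.lstsq(A,P[:,2],rcond=None); e=abs(A@c-P[:,2]); k=e<.004; 
    if k.sum()>100: A,P=A[k],P[k]
print("panel",len(P),c,np.degrees(np.arctan(np.hypot(c[0],c[1]))),np.arctan2(c[1],c[0]))
k=(np.hypot(x-.675,y-.1)<.035)&(h>.175)
Q=w[k];print("head",k.sum(),Q.mean(0),Q.min(0),Q.max(0))
c2,*_=np.linalg.lstsq(np.c_[Q[:,:2],np.ones(len(Q))],Q[:,2],rcond=None);print(c2)
E
```

```text
tray z30-50 338 [0.5391 0.0656] [0.1818 0.1308] 89.02
washer 6517 [0.7608 0.0402] [0.2606 0.2669] 86.36
panel 1437 [ 0.25652544 -0.00941676 -0.0531939 ] 14.39687458256822 -0.03669240146407601
head 223 [0.67225305 0.09960605 0.19101401] [0.65021316 0.07559249 0.17797817] [0.69572423 0.12287215 0.20242906]
[ 0.4226066  -0.02197651 -0.09089557]
```

The top picture shows the washer at (290-417, 127-255) with its plunger at (322,210). The silver tray with the carburettor is on the shelf at (352,299). The cup is at (434,302), the jar at (442,240) and the spare carburettor at (268,279). The blue tray (456,398) and the small silver one (285,403) are decoys. Next I'll refine the geometry.

```bash
cat > geo.py <<'E'
from h import *
from scipy.optimize import least_squares
def trayfit(p,w,plot=None):
    x,y,h=w[...,0],w[...,1],w[...,2]
    v,u=np.mgrid[:384,:512]
    return x,y,h
E
python3 - <<'E'
from h import *
t=np.load("top.npz"); w=t["w"];p=t["p"]
x,y,h=w[...,0],w[...,1],w[...,2]
# head
k=(np.hypot(x-.672,y-.0996)<.04)&(h>.165); Q=w[k]
c=np.array([.4226,-.022,-.0909])
e=Q[:,2]-np.c_[Q[:,:2],np.ones(len(Q))]@c; T=Q[abs(e)<.003]
r=cv2.minEnclosingCircle(T[:,:2].astype(np.float32)); print("head top",len(T),T.mean(0),r)
# washer side edges: per image row extremes in y
from numpy.polynomial import polynomial as Pn
for sgn in(1,-1):
    E=[]
    for xb in np.arange(.66,.86,.01):
        m=(abs(x-xb)<.005)&(h>.085)&(h<.165)&(y<.2)&(y>-.115)&(abs(y-.042)>.08)
        q=y[m]; 
        if len(q)>3: E.append((xb,np.nanpercentile(q,97 if sgn>0 else 3)))
    E=np.array(E); f=np.polyfit(E[:,0],E[:,1],1); rs=E[:,1]-np.polyval(f,E[:,0]); g=abs(rs)<.004; f=np.polyfit(E[g,0],E[g,1],1); print("side",sgn,f,np.polyval(f,.75),g.sum())
# front top edge
E=[]
for yb in np.arange(-.07,.16,.01):
    m=(abs(y-yb)<.005)&(h>.085)&(h<.1)&(x<.68)&(x>.58); 
    if m.sum()>1: E.append((yb,x[m].min()))
E=np.array(E); print("front",np.polyfit(E[:,0],E[:,1],1),np.polyval(np.polyfit(E[:,0],E[:,1],1),.04),len(E))
# tray
import itertools
m=(h>.033)&(h<.048)&(x>.46)&(x<.62)&(y>-.05)&(y<.17); 
print("tray pts",m.sum())
E=lambda a:np.round(a,4)
for nm,ax,rng,sg in(("front",0,np.arange(0.0,.13,.01),-1),("back",0,np.arange(0.0,.13,.01),1),("left",1,np.arange(.5,.58,.008),1),("right",1,np.arange(.5,.58,.008),-1)):
    o=[]
    for b in rng:
        s=m&(abs((y if ax==0 else x)-b)<.005); q=(x if ax==0 else y)[s]
        if len(q): o.append((b,q.max() if sg>0 else q.min()))
    o=np.array(o); f=np.polyfit(o[:,0],o[:,1],1); print(nm,E(f),E(np.polyval(f,.065 if ax==0 else .54)),E(o[:,1]))
# shelf side edges/ colour crop
cv2.imwrite("pics/crop.png",cv2.resize(p[60:240,180:300,::-1],None,fx=3.3,fy=3.3,interpolation=cv2.INTER_CUBIC))
E
```

```text
head top 169 [0.67200059 0.10099365 0.19095905] ((0.6721124053001404, 0.09979341179132462), 0.02329626865684986)
side 1 [-0.05330137  0.20699617] 0.16702014066115928 20
side -1 [-0.05204859 -0.04715503] -0.08619147266740027 20
front [0.06479863 0.62523504] 0.6278269809967408 23
tray pts 314
front [0.0273 0.4725] 0.4743 [0.4726 0.4729 0.4732 0.4732 0.4736 0.4737 0.4738 0.4746 0.4751 0.4753
 0.4751 0.4755 0.4758]
back [-0.0052  0.5832] 0.5828 [0.5825 0.5823 0.5825 0.5833 0.5832 0.5839 0.584  0.5844 0.584  0.5812
 0.5817 0.5815 0.5828]
left [-0.0293  0.1502] 0.1344 [0.1353 0.1349 0.1348 0.1349 0.1349 0.1349 0.135  0.1349 0.1347 0.1311]
right [ 0.031  -0.0403] -0.0236 [-0.0243 -0.0245 -0.0247 -0.0249 -0.0252 -0.0223 -0.0224 -0.0226 -0.023
 -0.0232]
```

View pics/crop.png

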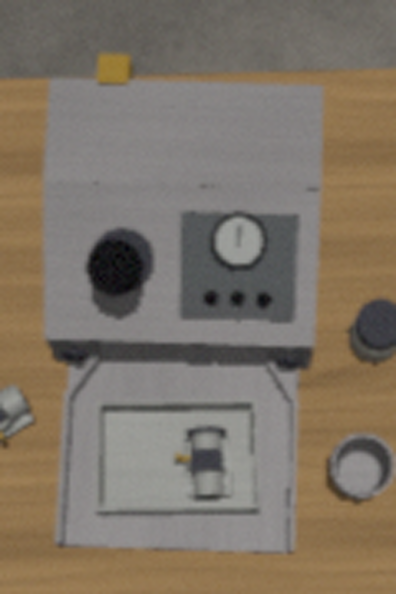

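Washer yaw is about -0.053 and its origin (0.749, 0.0405). The tray is at about washer x -0.221, y +0.003, nearly lined up already. The crop agrees: tray at (178,460), plunger head at (118,265) and clear funnel rails. I'll push with the fingers open, so the two contacts square it up.

```bash
python3 -m crank '[0,0,0,-0.128, 0,0,0,-0.129, -0.0246,-0.0376,0,0, -0.0246,-0.0376,0,0, -0.0246,-0.0376,0,0, -0.0246,-0.0376,0,0, -0.0246,-0.0376,0,0, -0.0246,-0.0376,0,0, -0.0246,-0.0376,0,0, -0.0246,-0.0376,0,0, -0.0246,-0.0376,0,0, -0.0246,-0.0376,0,0, -0.0246,-0.0376,0,0, -0.0246,-0.0376,0,0, 0,0,0,0, 0,0,0,0]' 0.093
cat > st.py <<'E'
from h import *
s=read_state(); O=np.array([.749,.0405,0]); Rw=R.from_euler('z',-.0527).as_matrix(); M=R.from_rotvec(s["ee_rot"]).as_matrix()
print("t",round(s["t"],2),"world",np.round(s["position"],4),"washer",np.round(Rw.T@(s["position"]-O),4),"tool yaw-washer",round(float(np.arctan2(-M[0,1],M[1,1]))+.0527,4),"F",np.round(s["force"],1),"q",np.round(s["qpos"],2))
E
python3 st.py
```

```text
t: 3.0
position: [0.4383, 0.057, 0.2185]
ee_rot: [-0.087, -3.14, -0.001]
force: [0.0, 0.2, -0.9]
opening: 1.002
gripper_force: 0.0
t 3.0 world [0.4383 0.057  0.2185] washer [-3.111e-01  2.000e-04  2.185e-01] tool yaw-washer -0.0029 F [ 0.   0.2 -0.9] q [-0.12  0.06  1.77  0.    1.31 -1.64]
```

```bash
python3 -m crank '[0,0.001,0.03,0, 0,0,0.03,0, 0,0,0.03,0, 0,0,0.03,0, 0,0,0.03,0, 0,0,0.025,0, 0,0,0.015,0, 0,0,0.01,0, 0,0,0,0, 0,0,0,0]'; python3 st.py
```

```text
t: 4.25
position: [0.4392, 0.0581, 0.0192]
ee_rot: [0.085, 3.139, -0.0]
force: [-0.9, 0.2, 0.0]
opening: 1.003
gripper_force: 0.0
t 4.25 world [0.4392 0.0581 0.0192] washer [-0.3103  0.0012  0.0192] tool yaw-washer -0.0015 F [-0.9  0.2  0. ] q [-0.12  0.32  2.03  0.    0.79 -1.64]
```

```bash
python3 -m crank '[-0.005,0,0,0, -0.005,0,0,0, -0.005,0,0,0, -0.005,0,0,0, -0.005,0,0,0, -0.005,0,0,0, -0.005,0,0,0, -0.005,0,0,0, -0.005,0,0,0, -0.005,0,0,0, -0.005,0,0,0, -0.005,0,0,0, -0.005,0,0,0, -0.005,0,0,0, -0.005,0,0,0, -0.005,0,0,0, -0.005,0,0,0, -0.005,0,0,0, -0.005,0,0,0, -0.005,0,0,0]'; python3 st.py; python3 - <<'E'
from h import *
p,d,w=cloud("scene"); cv2.imwrite("pics/s2.png",cv2.resize(p[130:300,180:380,::-1],None,fx=3.3,fy=3.3,interpolation=cv2.INTER_CUBIC))
E
```

```text
t: 6.75
position: [0.535, 0.0529, 0.018]
ee_rot: [-0.085, -3.133, -0.001]
force: [-9.7, 0.6, 7.5]
opening: 1.002
gripper_force: 4.7
t 6.75 world [0.535  0.0529 0.018 ] washer [-0.2144  0.0011  0.018 ] tool yaw-washer -0.0017 F [-9.7  0.6  7.5] q [-0.11  0.46  1.8  -0.    0.89 -1.63]
```

View pics/s2.png

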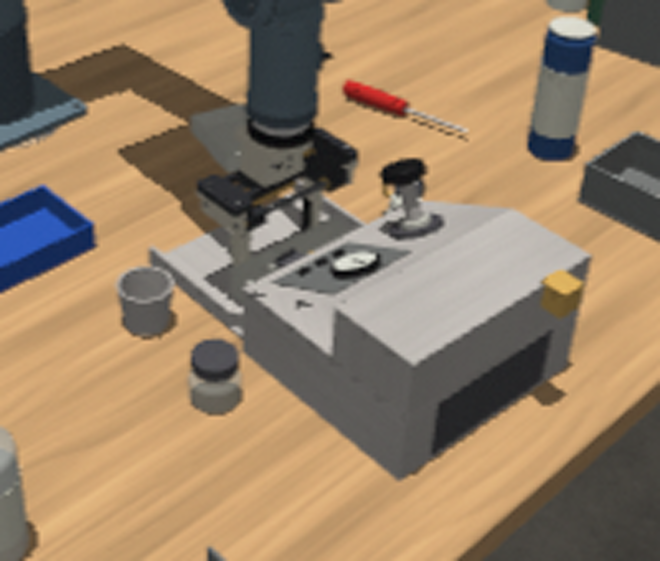

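The fingers are behind the tray, which has started into the mouth. The cup (147,300), jar (215,375) and spray can are untouched. The push force is moderate, so I'll go on in smaller steps.

```bash
python3 -m crank '[-0.004,0,0,0, -0.004,0,0,0, -0.004,0,0,0, -0.004,0,0,0, -0.004,0,0,0]'; python3 st.py;  python3 -m crank '[-0.003,0,0,0, -0.003,0,0,0, -0.003,0,0,0]'; python3 st.py
```

```text
t: 7.42
position: [0.5556, 0.0516, 0.018]
ee_rot: [-0.085, -3.134, -0.001]
force: [-7.6, 0.4, 5.5]
opening: 0.997
gripper_force: 4.0
t 7.42 world [0.5556 0.0516 0.018 ] washer [-0.1937  0.0009  0.018 ] tool yaw-washer -0.0018 F [-7.6  0.4  5.5] q [-0.11  0.49  1.74 -0.    0.92 -1.62]
t: 7.8
position: [0.5646, 0.0511, 0.018]
ee_rot: [-0.085, -3.134, -0.001]
force: [-8.7, 0.8, 5.2]
opening: 0.998
gripper_force: 4.0
t 7.8 world [0.5646 0.0511 0.018 ] washer [-0.1847  0.0009  0.018 ] tool yaw-washer -0.0018 F [-8.7  0.8  5.2] q [-0.11  0.5   1.72 -0.    0.93 -1.62]
```

Smooth, steady friction. I'll go on to the stop in small steps.

```bash
python3 -m crank '[-0.003,0,0,0, -0.003,0,0,0, -0.003,0,0,0]'|grep -E "force|pos"; python3 -m crank '[-0.002,0,0,0, -0.001,0,0,0]'|grep -E "^force|pos"; python3 -m crank '[-0.002,0,0,0]'|grep -E "^force|pos"; python3 st.py
```

```text
position: [0.5717, 0.0508, 0.018]
force: [-18.3, 1.2, 15.7]
gripper_force: 9.1
position: [0.5717, 0.0508, 0.018]
force: [-22.7, 0.1, 19.7]
position: [0.5716, 0.0508, 0.018]
force: [-30.3, -0.3, 27.5]
t 8.55 world [0.5716 0.0508 0.018 ] washer [-0.1777  0.0009  0.018 ] tool yaw-washer -0.0015 F [-30.3  -0.3  27.5] q [-0.1   0.52  1.69 -0.    0.95 -1.62]
```

It meets a stop with TCP at washer x -0.1777. I'll back off and check the tray's position.

```bash
python3 -m crank '[0.005,0,0,0, 0.01,0,0,0, 0.02,0,0,0, 0.03,0,0,0, 0.04,0,0,0, 0,0,-0.04,0, 0,0,-0.05,0, 0,0,-0.05,0,0,0,-0.05,0, 0,0,0,0, 0,0,0,0]'; cat > chk.py <<'E'
from h import *
import sys
O=np.array([.749,.0405,0]); Rw=R.from_euler('z',-.0527).as_matrix()
for n in("top","scene"):
    p,d,w=cloud(n); q=(w-O)@Rw; x,y,h=q[...,0],q[...,1],q[...,2]
    m=(h>.033)&(h<.048)&(x>-.30)&(x<-.126)&(abs(y)<.095)
    f=[(b,x[m&(abs(y-b)<.005)].min()) for b in np.arange(-.07,.075,.01) if (m&(abs(y-b)<.005)).any()]
    if f: f=np.array(f); print(n,"front wall x",np.round(f[:,1],4),np.polyfit(f[:,0],f[:,1],1))
    print("y range",y[m].min() if m.any() else 0,y[m].max() if m.any() else 0)
    c=(h>.045)&(h<.075)&(x>-.30)&(x<-.125)&(abs(y)<.075); print("carb pts",c.sum(),np.round(q[c].mean(0),3) if c.any() else "")
    a=(np.hypot(x+.0803,y-.055)<.035)&(h>.165); print("head",a.sum(),np.round(q[a].mean(0),4))
    if n==sys.argv[1]:
        b=p[60:240,180:300] if n=="top" else p[130:300,180:380]
        cv2.imwrite(f"pics/{sys.argv[2]}.png",cv2.resize(b[:,:,::-1],None,fx=3.3,fy=3.3,interpolation=cv2.INTER_CUBIC))
E
python3 chk.py top c3; python3 st.py
```

```text
t: 9.93
position: [0.4766, 0.0557, 0.2082]
ee_rot: [0.086, 3.14, 0.0]
force: [-0.3, 0.8, -0.0]
opening: 1.002
gripper_force: 0.0
top front wall x [-0.1672 -0.167 ] [ 0.01673838 -0.16599305]
y range -0.0789671458673444 -0.059459228375336834
carb pts 0 
head 219 [-0.0792  0.0549  0.191 ]
y range 0 0
carb pts 0 
head 103 [-0.0692  0.0525  0.1874]
t 10.03 world [0.4758 0.0558 0.2071] washer [-0.2736  0.0009  0.2071] tool yaw-washer -0.0021 F [ 0.4 -0.5 -0.1] q [-0.12  0.14  1.71 -0.    1.29 -1.63]
```

View pics/c3.png

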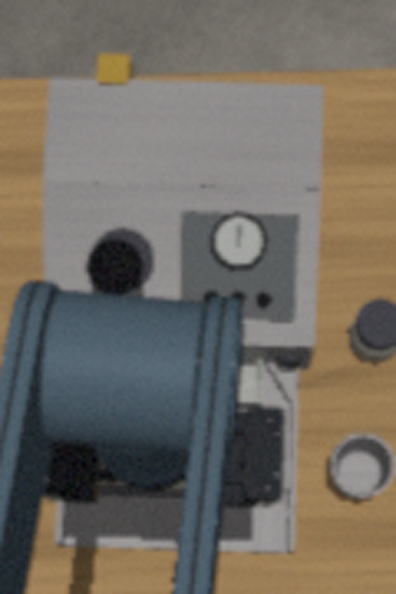

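The arm still hides the tray; only its right end shows, beside the wrist at (250,380). I'll move left for a clear view.

```bash
python3 -m crank '[0.01,0.04,0,0, 0.01,0.045,0,0, 0.01,0.045,0,0, 0.01,0.045,0,0, 0.01,0.045,0,0, 0,0,0,0, 0,0,0,0]' 0 ; python3 chk.py top c4
```

```text
t: 10.9
position: [0.4383, 0.2776, 0.2073]
ee_rot: [-0.085, -3.138, 0.002]
force: [-0.7, -0.8, 1.0]
opening: 0.295
gripper_force: 0.0
top front wall x [-0.1663 -0.1664 -0.1664 -0.1672 -0.1658 -0.1656 -0.1666 -0.1655 -0.1664
 -0.166  -0.1659 -0.1655 -0.1664 -0.1662 -0.1666] [ 0.00195344 -0.16619928]
y range -0.09480898694308065 0.08003396172910027
carb pts 93 [-0.141 -0.026  0.053]
head 223 [-0.0797  0.055   0.1908]
y range 0 0
carb pts 0 
head 106 [-0.0687  0.0524  0.187 ]
```

View pics/c4.png

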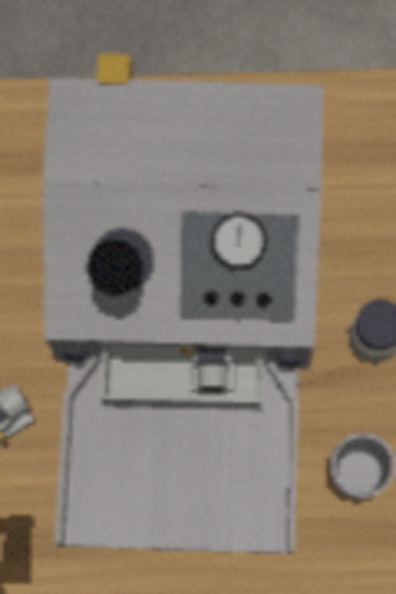

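The picture shows the tray square in the slot, front wall at (182,400), measured at washer x -0.166, so it is home. The carburettor lies in it at (211,372). The plunger head is at (118,265). Next is the approach above the plunger.

```bash
python3 -m crank '[0,0,-0.014,0, 0,0,-0.014,0, -0.0272,-0.0207,0,0, -0.0272,-0.0207,0,0, -0.0272,-0.0207,0,0, -0.0272,-0.0207,0,0, -0.0272,-0.0207,0,0, -0.0272,-0.0207,0,0, -0.0272,-0.0207,0,0, -0.0272,-0.0207,0,0, 0,0,0,0, 0,0,0,0]' 0 20; python3 st.py; python3 chk.py scene c5
```

```text
t: 12.5
position: [0.6469, 0.1008, 0.2374]
ee_rot: [0.087, 3.14, 0.001]
force: [-1.1, 0.3, -0.5]
opening: 0.006
gripper_force: 0.0
t 12.5 world [0.6469 0.1008 0.2374] washer [-0.1051  0.0549  0.2374] tool yaw-washer -0.0027 F [-1.1  0.3 -0.5] q [-0.02  0.44  1.23  0.    1.47 -1.53]
top front wall x [-0.1662 -0.1662 -0.1669 -0.1668 -0.1658 -0.1667 -0.1663 -0.1665 -0.1662
 -0.1663 -0.1658] [ 0.00385855 -0.16625518]
y range -0.09483874376509707 0.032954376674926865
carb pts 88 [-0.14  -0.03   0.053]
head 595 [-0.0937  0.0551  0.6403]
y range 0 0
carb pts 0 
head 1931 [-0.0761  0.0479  0.4638]
```

View pics/c5.png

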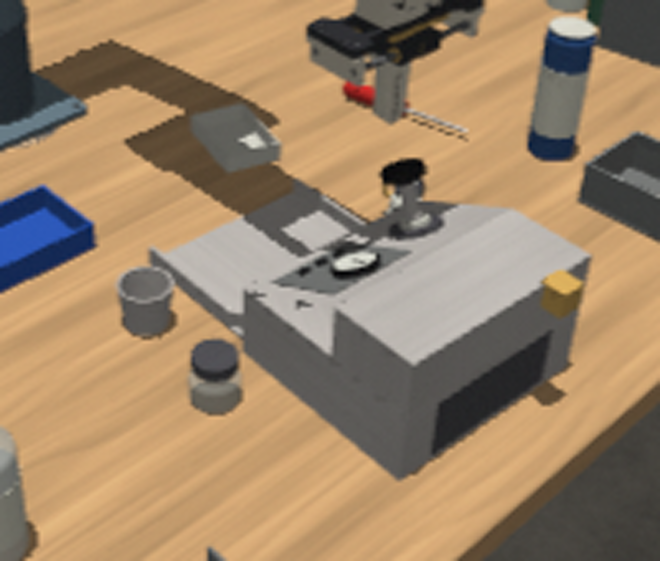

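```bash
python3 -m crank '[0.009,0,0,0, -0.0042,0,0.0091,0, -0.0042,0,0.0091,0, -0.0042,0,0.0091,0, -0.0042,0,0.0091,0, 0,0,0,0, 0,0,0,0]' >/dev/null; python3 st.py
for i in 1 ; do python3 -m crank '[-0.0017,0,0.0036,0, -0.0017,0,0.0036,0, 0,0,0,0]'>/dev/null; python3 st.py; python3 -m crank '[-0.0017,0,0.0036,0, 0,0,0,0]'>/dev/null; python3 st.py; python3 -m crank '[-0.0017,0,0.0036,0, 0,0,0,0]'>/dev/null; python3 st.py; done
```

```text
t 13.47 world [0.655  0.1004 0.2002] washer [-0.097   0.0549  0.2002] tool yaw-washer -0.0021 F [ 0.2  0.8 -0.4] q [-0.02  0.47  1.27  0.    1.4  -1.53]
t 13.85 world [0.6581 0.1002 0.1927] washer [-0.0939  0.0549  0.1927] tool yaw-washer -0.0021 F [-0.5  0.5 -0.4] q [-0.02  0.48  1.27  0.    1.39 -1.53]
t 14.1 world [0.6601 0.1002 0.1897] washer [-0.0919  0.0549  0.1897] tool yaw-washer -0.0022 F [-1.2 -0.2  2.9] q [-0.02  0.49  1.27  0.    1.39 -1.53]
t 14.35 world [0.6619 0.1001 0.1859] washer [-0.0901  0.0549  0.1859] tool yaw-washer -0.0021 F [-1.6  0.1  3.5] q [-0.02  0.49  1.27  0.    1.38 -1.53]
```

Contact, with only the spring pushing back. I'll press on, reading the force as I go.

```bash
python3 -m crank '[-0.0017,0,0.0036,0, -0.0017,0,0.0036,0, 0,0,0,0]'>/dev/null; python3 st.py
python3 -m crank '[-0.0008,0,0.0018,0, 0,0,0,0]'>/dev/null; python3 st.py;python3 -m crank '[-0.0008,0,0.0018,0, 0,0,0,0]'>/dev/null; python3 st.py;python3 -m crank '[-0.0008,0,0.0018,0, 0,0,0,0]'>/dev/null; python3 st.py
```

```text
t 14.72 world [0.6654 0.0999 0.1784] washer [-0.0867  0.0549  0.1784] tool yaw-washer -0.0022 F [-0.5 -0.3  3.9] q [-0.02  0.5   1.27  0.    1.37 -1.53]
t 14.97 world [0.6661 0.0998 0.1769] washer [-0.0859  0.0548  0.1769] tool yaw-washer -0.0022 F [ 0.2 -0.3  4.6] q [-0.02  0.51  1.27  0.    1.37 -1.53]
t 15.22 world [0.6668 0.0998 0.1751] washer [-0.0852  0.0549  0.1751] tool yaw-washer -0.0021 F [0.4 0.  4.9] q [-0.02  0.51  1.27  0.    1.36 -1.53]
t 15.47 world [0.6676 0.0997 0.1734] washer [-0.0844  0.0549  0.1734] tool yaw-washer -0.0021 F [-1.4  0.3  5. ] q [-0.02  0.51  1.27 -0.    1.36 -1.53]
```

```bash
for i in 1 ; do python3 -m crank '[-0.0008,0,0.0018,0, 0,0,0,0]'>/dev/null; python3 st.py;python3 -m crank '[-0.0008,0,0.0018,0, 0,0,0,0]'>/dev/null; python3 st.py;python3 -m crank '[-0.0008,0,0.0018,0, 0,0,0,0]'>/dev/null; python3 st.py; done
```

```text
t 15.72 world [0.6685 0.0996 0.1716] washer [-0.0835  0.0548  0.1716] tool yaw-washer -0.0022 F [-0.1  0.8  4.3] q [-0.02  0.51  1.27 -0.    1.36 -1.53]
t 15.97 world [0.6693 0.0996 0.1699] washer [-0.0827  0.0548  0.1699] tool yaw-washer -0.0021 F [-0.2  0.6  5.8] q [-0.02  0.52  1.27 -0.    1.36 -1.53]
t 16.23 world [0.67   0.0996 0.1684] washer [-0.082   0.0548  0.1684] tool yaw-washer -0.0021 F [-1.4  0.1  6.1] q [-0.02  0.52  1.27 -0.    1.35 -1.53]
```

```bash
for i in 1 ; do python3 -m crank '[-0.0008,0,0.0018,0, 0,0,0,0]'>/dev/null; python3 st.py;python3 -m crank '[-0.0008,0,0.0018,0, 0,0,0,0]'>/dev/null; python3 st.py; done
```

```text
t 16.48 world [0.6702 0.0996 0.1681] washer [-0.0818  0.0548  0.1681] tool yaw-washer -0.0019 F [-5.9 -0.3 12.6] q [-0.02  0.52  1.27 -0.    1.35 -1.53]
t 16.73 world [0.6704 0.0996 0.1678] washer [-0.0816  0.0549  0.1678] tool yaw-washer -0.0018 F [-10.6  -1.1  20.8] q [-0.02  0.52  1.27 -0.    1.35 -1.53]
```

On the stop at about 23 N. I'll ease off a little, hold for over a second, then release back along the axis.

```bash
python3 -m crank '[0.0005,0,-0.0008,0, 0,0,0,0, 0,0,0,0, 0,0,0,0, 0,0,0,0]'>/dev/null; python3 st.py; python3 -m crank '[0,0,0,0, 0,0,0,0, 0,0,0,0, 0,0,0,0, 0,0,0,0]'>/dev/null; python3 st.py
python3 -m crank '[0.0017,0,-0.0036,0, 0.0017,0,-0.0036,0, 0.0017,0,-0.0036,0, 0.0017,0,-0.0036,0, 0.0017,0,-0.0036,0, 0.0017,0,-0.0036,0, 0.0017,0,-0.0036,0, 0.0034,0,-0.0072,0, 0.005,0,-0.01,0, 0.005,0,-0.02,0, 0.01,0,-0.02,0, 0.02,0,-0.01,0, 0.04,0,0,0, 0.05,0,0,0, 0.05,0,0,0, 0.03,0.03,0,0, 0,0.04,0,0, 0,0.04,0,0, 0,0.04,0,0, 0,0,0,0]'
python3 -m crank '[0,0,0,0, 0,0,0,0]' >/dev/null; python3 chk.py top c6; python3 st.py
```

```text
t 17.35 world [0.6703 0.0996 0.1679] washer [-0.0817  0.0549  0.1679] tool yaw-washer -0.0018 F [-8.3  0.2 17.3] q [-0.02  0.52  1.27 -0.    1.35 -1.53]
t 17.98 world [0.6703 0.0996 0.168 ] washer [-0.0817  0.0549  0.168 ] tool yaw-washer -0.0018 F [-8.  -0.5 18. ] q [-0.02  0.52  1.27 -0.    1.35 -1.53]
t: 20.48
position: [0.4537, 0.2638, 0.2587]
ee_rot: [0.08, 3.139, 0.002]
force: [-0.1, -0.1, 0.4]
opening: 0.009
gripper_force: 0.0
top front wall x [-0.1646 -0.1667 -0.1663 -0.1644 -0.1661 -0.1659 -0.1654 -0.166  -0.1661
 -0.1664 -0.1658 -0.1661 -0.166  -0.1659 -0.1661] [-0.00390201 -0.1658663 ]
y range -0.09483306802358427 0.08006374059184307
carb pts 98 [-0.141 -0.026  0.053]
head 223 [-0.0797  0.0549  0.1911]
y range 0 0
carb pts 0 
head 101 [-0.0694  0.0524  0.1874]
t 20.82 world [0.4543 0.2607 0.2578] washer [-0.3059  0.2044  0.2578] tool yaw-washer -0.0035 F [0.6 0.1 0.5] q [ 0.31  0.19  1.53 -0.    1.42 -1.21]
```

View pics/c6.png

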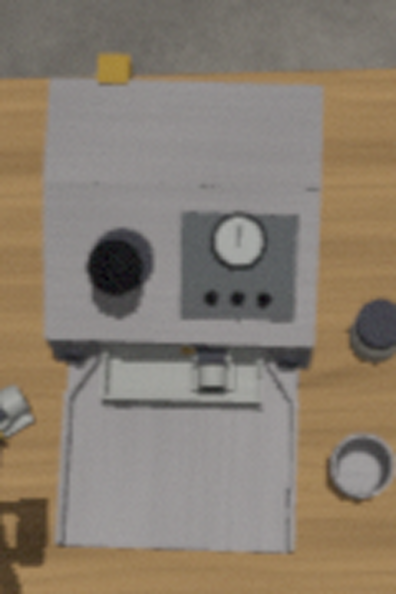

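The picture shows the tray home (182,400) with the carburettor in it (211,372). The plunger is up again (118,265) and the cup and jar have not moved. The arm touches nothing, so I'll hand in.

```bash
python3 -c "
from cell import *
print(hand_in())"
```

```text
the job is handed in; nothing more can be done
None
```

The job is handed in, with no verdict returned: the tray is home with the carburettor in it, and the plunger was held on its stop at about 20 N for just over a second and came back up; I saw no bystander moved.

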